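Locate a pipe flange on the welding jig's pin

TASK

Pick up the white pipe flange from the bench, lay it on the plywood welding jig with a long edge alongside the timber fence, and nudge it along the slot until its hole drops over the steel locating pin and it sits flat and fully home on the board. Feel for the pin gently: never force the flange against the jig, and do not disturb the other things on the bench. Let go of the flange when it is seated.

Things in the scene. Friction and masses are not known exactly. Their poses are not given: they have to be found in the camera images.
- flange_mid (a point): Loose white plastic flange, 90-185 g: plate 110 (its x) x 76 (its y) x 10 mm thick, flat on the bench at the start, with an upright round tube (spigot) on top, 36 mm outside diameter, 55 mm long; 65 mm tall in all. A 22 mm hole runs down through spigot and plate on the centre axis. Point: on that axis, half-way up, 32.5 mm above the underside; z up. Grasp the spigot from above.
- slot_mid (a point): Middle of the dark slot (100 x 12 mm) on the top face of the plywood jig board. The board is fixed to the bench, 220 (x) x 150 (y) mm, 25 mm thick, so this point is 25 mm above the bench. x runs along the slot, y across it to the fence, z up. A seated flange's underside lies on this face, its point 32.5 mm above.
- fence_mid (a point): Middle of the fence's top edge on the slot side. The fence is a fixed timber bar along the board's +y side, parallel to the slot, 190 mm long, 18 mm wide, 20 mm high above the board. Its face is 39 mm from the slot's centre line, so a flange centred on that line, long edge along the fence, has 1 mm of play. Axes as for the slot.
- jig: The whole jig; origin under the board's middle. A steel pin, 19 mm diameter, stands 10 mm out of the board, its top 1.5 mm bevelled to 16 mm. It is clamped fast on the slot's centre line, anywhere up to 27 mm either way along x from the slot's middle; its place is not measured: feel or look for it. More than 25 N between flange and jig (fence and pin too) damages the work.
- tap: Bystander: a white plastic drain tap with a red handle, lying on the bench, about 60 mm long and 57 mm tall; origin under its middle. Leave it alone.
- tin: Bystander: a round open metal tin, 72 mm in diameter, 75 mm tall, origin at its underside's centre. Leave it alone.
- screwdriver: Bystander: a screwdriver lying on the bench. Leave it alone.
Mind the look-alikes: they are no part of the job. What is shaped like the part that bears flange_mid but orange or turquoise is not meant.

How it is judged:
By the outcome, as a careful person would: the job done as asked, in the order asked, and still so for the second after the job is handed in, with the robot touching nothing.
It also fails if it takes over 69 s, if anything falls off the work surface, if the arm or the gripper's body presses on something with over 40 N, if the wrist force passes 120 N, or if a joint passes its speed limit or range.

ROBOT

A 6-joint arm with a two-finger parallel gripper is mounted at the origin on the work surface. World frame = base frame: x ahead of the robot, y to its left, z up, the work surface at z = 0. Lengths are in mm, angles in rad, forces in N, time in s.
With the tool pointing down it reaches from about 350 to 975 mm from the base axis. Payload 4.9 kg.
Tool frame: the origin (TCP) lies where the fingers leave the gripper's body, on its centre line; the fingertips stand 73 mm ahead of it and the grasp point (between the pads) lies 54 mm ahead of it; z points along the fingers, y is the line along which they close (so a half turn about z gives the same grasp; the last joint's range is limited). The gripper opens to 85 mm and grips with 20 to 120 N. Pads are 22 mm wide; open, the fingers measure 114 mm over their backs; the gripper's body (76 mm by 85 mm) begins 54 mm behind the grasp point. The pads swing forward as they close: fully open they stand 13 mm farther back than shut.
Start: joints at [1.088, 0.053, 1.613, -0, 1.476, -0.119], TCP at [222.381, 584.079, 303.904] pointing down, gripper open.
Joint ranges: [-3.01, 3.01], [-1.01, 2.22], [0.06, 2.58], [-1.02, 4.17], [0.09, 2.62], [-3.14, 3.14]. Speed limits (rad/s): [2.57, 2.57, 3.14, 3.14, 3.14, 3.14].

INTERFACE

Orientations are given as [roll, pitch, yaw] about the fixed x, y, z axes, in that order (R = Rz(yaw) Ry(pitch) Rx(roll)).
In Python, from bench import robot gives the robot as it stands.
- The arm moves only by the tool jog_arm, never from a script. Its argument "targets" is a list of rows, each a list of 3 entries, a list of its own where there are three numbers: the opening in per cent of the stroke, from 0 (shut) to 100 (fully open), then the shift along the tool's x, y, z in cm, then the turn, a rotation vector about the tool's x, y, z in rad. A call has 1 to 12 rows; each row is the pose to reach, as a shift and turn from the pose commanded when the call began, along the tool's axes at that moment; what a row does not reach only later rows make up. A row lasts 1/10 s, in which the tool goes at most 50 mm and 8.59 degrees, less where a joint would pass 70% of its speed; a pose out of reach is approached as far as the arm can. A call with a gripper value outside its range is refused whole. The fingers move at their own pace and stop on an object; the grip force is fixed at half the most. Time passes only in rows, so rows that repeat a pose let the fingers close. It gives the time, the measured TCP pose, the force, the opening and the grip force at its end, in the units of the state.
- robot.sense(): the state, without advancing time (a new reading comes with each control period).
- robot.grab_frame(name): name is "side" or "top" or "wrist"; returns a dict with "frame" (384x512x3 uint8, blue, green, red), "camera_matrix" (3x3 intrinsics, pixels), "k1" (the pictures are not rectified: a ray, as slopes to the right and down, at radius r is drawn at 1 + k1 r^2 times it, then the intrinsics apply), "camera_from_world" (4x4, takes a point from world to camera coordinates). Camera axes: x right, y down, z forward; pixel columns grow to the right and rows downward; lengths in mm; the calibration is good to about 2 mm. A picture is of the moment at which its call begins. There is no depth.
- robot.sign_off(): hands the job in; it is judged then, once.
Trained networks look in a picture, given as the dict that the camera call returned (one of the last four; its "shot" number tells which), for a name from the list of things; names that differ only in an ending like _2 or _b are one class to them, and where a whole thing is asked for, a point or a joint stands for the part that bears it (a point fixed in the world has none). Each returns a list of dicts, best first, with "conf" (0 to 1); they miss things now and then, are a little off and sometimes report something else, mostly with a low value. They report only what shows in the picture. A call takes as long as a camera call. They do not tell look-alikes from the thing itself.
- robot.recognise(picture, thing): "location" ([x, y, z] in mm, in world coordinates, good to about 4 mm: the middle of the surface that is visible of it).
- robot.trace(picture, thing): "pixels" (384x512 bool, what is visible of it).
- robot.tip_of(picture, thing): "location" ([x, y, z] in mm, in world coordinates, good to about 4 mm: a listed point, or the origin of a listed thing).
The state is a dict: "clock": time; "joint_pos": joint angles; "qd": joint speeds; "tau": joint torques, N m; "ee_pos": TCP position; "eef_rot": TCP orientation; "wrist_force": force on the tool from outside, world axes, zero at the start; "wrist_torque": the same for the moment, N m; "grip_width": opening from 0.0 (shut) to 1.0 (fully open); "grasp_force": force on a finger pad.
Only numpy, scipy, OpenCV 4.12 (cv2) and the standard library are available. Lean on these libraries where they do the work, as an engineer would, in place of code of your own. Each camera call takes 0.05 s, during which the arm holds its last target. There are 200 camera calls.

## Working session

There is one attempt and no reset: what is moved stays moved. The work goes in short steps, Python scripts to look and compute and a tool call to move; the robot and the scene stay as the last step left them, time stands still between calls to the robot, and variables do not carry over. Pictures are saved under pics/ and viewed, at most 10 in all, crops included, and the job is handed in when it is done.

Besides the shell and the picture viewer there is one more tool, called after "Emit:" as name([rows], argument=value, ...), one row to a line, values as JSON. jog_arm: Moves the arm, as the interface text tells. Its arguments: {"type":"object","properties":{"targets":{"type":"array"}},"required":["targets"]}

```bash
mkdir -p pics; cat > h.py <<'E'
import numpy as np, cv2
from bench import robot
def shot(n,f=None):
    p=robot.grab_frame(n)
    if f: cv2.imwrite('pics/'+f,p['frame'])
    return p
def pix(p,X):
    T=np.array(p['camera_from_world']);K=np.array(p['camera_matrix'])
    c=T[:3,:3]@np.array(X,float)+T[:3,3];s=c[:2]/c[2];s=s*(1+p['k1']*(s@s))
    return K[:2,:2]@s+K[:2,2]
def ray(p,uv,z):
    T=np.array(p['camera_from_world']);K=np.array(p['camera_matrix'])
    d=np.linalg.solve(K[:2,:2],np.array(uv,float)-K[:2,2]);s=d.copy()
    for _ in range(20): s=d/(1+p['k1']*(s@s))
    R=T[:3,:3];o=-R.T@T[:3,3];v=R.T@np.array([*s,1]);return o+v*(z-o[2])/v[2]
E
python3 - <<'E'
from h import *
s=robot.sense();print(s['clock'],s['ee_pos'],s['eef_rot'],s['grip_width'])
ims=[]
for n in('top','side'):
    p=shot(n);ims.append(p['frame'])
    for t in('flange_mid','slot_mid','fence_mid','jig','tap','tin','screwdriver'):
        for r in robot.tip_of(p,t)[:4]: print(n,t,np.round(r['location']),round(r['conf'],2),np.round(pix(p,r['location'])))
cv2.imwrite('pics/a.png',ims[0]);cv2.imwrite('pics/b.png',ims[1])
E
```

```text
0.0 [222.17606145 583.66309487 302.66394839] [-3.13954148e+00 -2.27093905e-04  2.77780460e+00] 0.9985360427051265
top flange_mid [378. 172.  35.] 0.66 [189. 263.]
top flange_mid [707. 121.  31.] 0.58 [209. 147.]
top flange_mid [541. 174.  32.] 0.56 [189. 205.]
top slot_mid [ 593. -149.   25.] 0.92 [304. 188.]
top fence_mid [ 574. -114.   48.] 0.9 [293. 194.]
top jig [ 585. -151.   -4.] 0.83 [304. 191.]
top jig [782. -10.  -3.] 0.33 [256. 124.]
top tap [780. -11.  -1.] 0.55 [256. 124.]
top tin [ 577. -473.    3.] 0.9 [414. 196.]
top screwdriver [602. 435.   1.] 0.57 [103. 183.]
side flange_mid [536. 179.  28.] 0.84 [245. 156.]
side flange_mid [706. 124.  33.] 0.71 [302. 165.]
side flange_mid [374. 175.  33.] 0.64 [194. 157.]
side flange_mid [ 576. -113.   46.] 0.52 [263. 223.]
side slot_mid [ 589. -149.   24.] 0.77 [269. 239.]
side fence_mid [ 577. -111.   46.] 0.83 [264. 223.]
side jig [ 590. -155.    1.] 0.64 [269. 246.]
side tap [778. -11.   2.] 0.83 [331. 204.]
side tin [ 572. -472.   -0.] 0.79 [270. 361.]
side screwdriver [607. 434.   3.] 0.64 [264. 114.]
```

View pics/a.png

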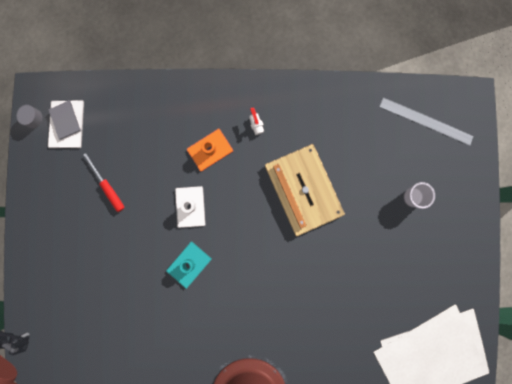

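View pics/b.png

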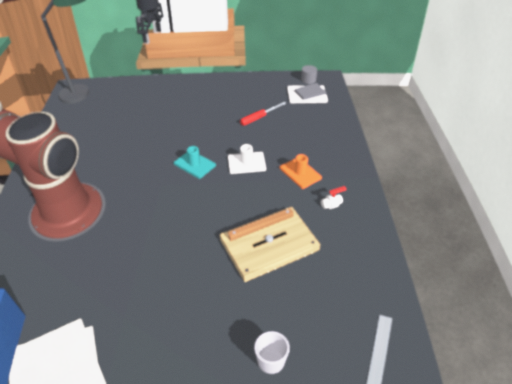

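The top view shows the white flange at about (189,207). The orange and turquoise look-alikes are at (209,150) and (188,265). The jig is at (305,190), with its pin near the slot's middle, and the slot yaw is about 0.44 rad. The side view agrees, with the white flange at (247,160). I'm moving above the white flange at (541,174).

Emit:
jog_arm([
  [100,[-44.4,-27,0],[0,0,1.2]],
  [100,[-44.4,-27,0],[0,0,1.2]],
  [100,[-44.4,-27,0],[0,0,1.2]],
  [100,[-44.4,-27,0],[0,0,1.2]],
  [100,[-44.4,-27,0],[0,0,1.2]],
  [100,[-44.4,-27,0],[0,0,1.2]],
  [100,[-44.4,-27,0],[0,0,1.2]],
  [100,[-44.4,-27,0],[0,0,1.2]],
  [100,[-44.4,-27,0],[0,0,1.2]],
  [100,[-44.4,-27,0],[0,0,1.2]],
  [100,[-44.4,-27,0],[0,0,1.2]],
  [100,[-44.4,-27,0],[0,0,1.2]],
])

```text
clock: 2.0
ee_pos: [542.6, 171.4, 303.9]
eef_rot: [3.141, 0.0, 1.574]
wrist_force: [-0.0, -0.5, 0.2]
grip_width: 1.001
grasp_force: 0.0
```

```bash
python3 - <<'E'
from h import *
s=robot.sense();print(s['clock'],s['ee_pos'],s['eef_rot'],s['wrist_force'])
p=shot('wrist','c.png')
for t in('flange_mid',):
    for r in robot.tip_of(p,t)[:4]: print(t,np.round(r['location']),round(r['conf'],2),np.round(pix(p,r['location'])))
    for r in robot.trace(p,t)[:3]:
        m=r['pixels'];print(m.sum(),p['frame'][m].mean(0),r['conf'])
        c=max(cv2.findContours(m.astype(np.uint8),0,2)[0],key=cv2.contourArea)[:,0]
        w=np.array([ray(p,q,10)[:2] for q in c],np.float32);print(cv2.minAreaRect(w))
T=np.array(p['camera_from_world']);print(-T[:3,:3].T@T[:3,3])
E
```

```text
2.0 [542.63485054 171.43164602 303.86841181] [3.14147633e+00 3.46575964e-04 1.57357307e+00] [-0.03666472 -0.49885029  0.22943806]
flange_mid [700. 119.  35.] 0.7 [373. 209.]
flange_mid [541. 173.  30.] 0.69 [256. 169.]
flange_mid [374. 181.  36.] 0.63 [127. 163.]
4708 [206.34069669 210.73152082   1.81032285] 0.87
((371.35028076171875, 174.49404907226562), (90.02112579345703, 112.17084503173828), 50.867130279541016)
3916 [  1.2479571  157.40832482 241.63993871] 0.8
((701.1205444335938, 124.49503326416016), (77.53779602050781, 113.38504791259766), 32.90398406982422)
4286 [246.43373775 247.82921139 249.17265516] 0.7
((537.747802734375, 176.18670654296875), (109.90763854980469, 78.10608673095703), 4.781999588012695)
[542.37089979 245.94016581 373.43806443]
```

View pics/c.png

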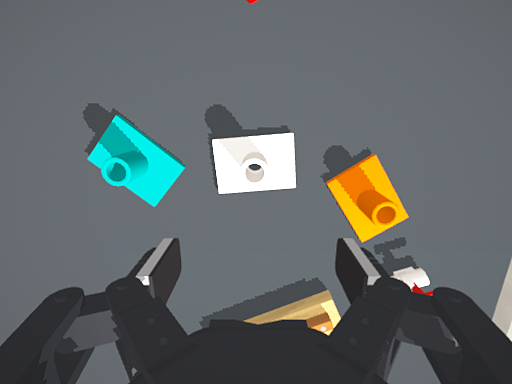

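The wrist view shows the white flange at (254,163), between turquoise on the left and orange on the right. Its measured plate is 110 x 78 mm at (538.5,175), yaw about +0.08, which fits the given size. I'm descending and gripping.

Emit:
jog_arm([
  [100,[0.3,-0.4,5],[0,0,-0.08]],
  [100,[0.3,-0.4,10],[0,0,-0.08]],
  [100,[0.3,-0.4,14],[0,0,-0.08]],
  [100,[0.3,-0.4,18],[0,0,-0.08]],
  [100,[0.3,-0.4,20.5],[0,0,-0.08]],
  [100,[0.3,-0.4,20.5],[0,0,-0.08]],
  [40,[0.3,-0.4,20.5],[0,0,-0.08]],
  [0,[0.3,-0.4,20.5],[0,0,-0.08]],
  [0,[0.3,-0.4,20.5],[0,0,-0.08]],
  [0,[0.3,-0.4,20.5],[0,0,-0.08]],
  [0,[0.3,-0.4,20.5],[0,0,-0.08]],
  [0,[0.3,-0.4,20.5],[0,0,-0.08]],
])

```text
clock: 3.35
ee_pos: [538.8, 177.1, 101.2]
eef_rot: [3.138, -0.001, 1.658]
wrist_force: [0.5, 0.5, 6.3]
grip_width: 0.393
grasp_force: 60.9
```

Emit:
jog_arm([
  [0,[0,0,-3],[0,0,0]],
  [0,[0,0,-7],[0,0,0]],
  [0,[0,0,-12],[0,0,0]],
  [0,[-4,0.5,-17],[0,0,-0.1]],
  [0,[-9,1.2,-20],[0,0,-0.2]],
  [0,[-14,1.9,-20],[0,0,-0.3]],
  [0,[-19,2.6,-20],[0,0,-0.36]],
  [0,[-24,3.3,-20],[0,0,-0.36]],
  [0,[-29,3.9,-20],[0,0,-0.36]],
  [0,[-34,4.6,-20],[0,0,-0.36]],
  [0,[-38.5,5.2,-20],[0,0,-0.36]],
  [0,[-42.4,5.7,-20],[0,0,-0.36]],
])

```text
clock: 4.55
ee_pos: [629.3, -236.7, 298.5]
eef_rot: [-3.141, -0.001, 2.017]
wrist_force: [0.6, 0.6, -1.2]
grip_width: 0.392
grasp_force: 60.3
```

Emit:
jog_arm([
  [0,[0,0,0],[0,0,0]],
  [0,[0,0,0],[0,0,0]],
  [0,[0,0,0],[0,0,0]],
])

```text
clock: 4.85
ee_pos: [629.2, -233.8, 298.5]
eef_rot: [-3.141, -0.001, 2.018]
wrist_force: [0.2, 0.9, -0.9]
grip_width: 0.395
grasp_force: 60.3
```

```bash
python3 - <<'E'
from h import *
s=robot.sense();print(s['clock'],s['ee_pos'],s['eef_rot'],s['wrist_force'],s['grip_width'],s['grasp_force'])
p=shot('wrist','d.png')
for t in('flange_mid','slot_mid','fence_mid','jig'):
    for r in robot.tip_of(p,t)[:2]: print(t,np.round(r['location'],1),round(r['conf'],2),np.round(pix(p,r['location'])))
import pickle;pickle.dump(p,open('d.pkl','wb'))
E
```

```text
4.85 [ 629.22532696 -233.78960233  298.48895517] [-3.14122122e+00 -1.10172453e-03  2.01830443e+00] [ 0.15761086  0.85120208 -0.93338456] 0.39534321092987645 60.279759778641164
flange_mid [ 633.5 -237.7  230.9] 0.62 [261. 254.]
slot_mid [ 586.9 -150.2   22. ] 0.86 [256.  95.]
fence_mid [ 574.  -109.3   41.7] 0.78 [261.  54.]
jig [ 589.5 -149.9   -1.8] 0.59 [258.  97.]
```

View pics/d.png

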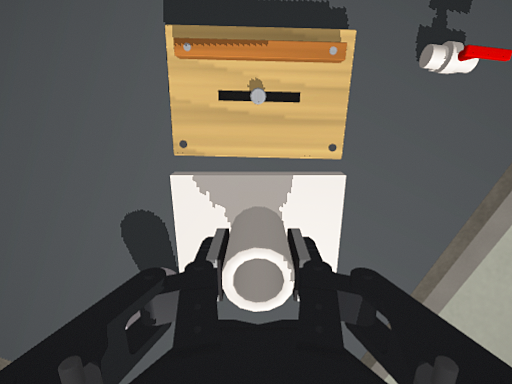

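The wrist view shows the flange held square. Beyond it are the board, the fence at row 50 and the slot from (218,95) to (300,97), with the pin head at about (258,96). I'll convert these to positions.

```bash
python3 - <<'E'
from h import *
import pickle;p=pickle.load(open('d.pkl','rb'));f=p['frame'].astype(int)
def fit(P):
    vx,vy,x,y=cv2.fitLine(np.array(P,np.float32),cv2.DIST_HUBER,0,.01,.01).ravel();a=np.arctan2(vy,vx);return np.array([x,y]),(a+np.pi/2)%np.pi-np.pi/2
m=np.zeros(f.shape[:2],bool);m[85:108,208:310]=(f[85:108,208:310].max(2)<50)
v,u=np.nonzero(m);print('slot px',u.min(),u.max(),v.min(),v.max())
W=np.array([ray(p,q,25)[:2] for q in zip(u,v)]);c,a=fit(W);d=np.array([np.cos(a),np.sin(a)]);t=(W-c)@d
print('slot c',c+d*(t.min()+t.max())/2,'yaw',a,'len',np.ptp(t))
# pin: greyish
sub=f[84:110,240:276];g=(np.ptp(sub,axis=2)<25)&(sub.mean(2)>90);v,u=np.nonzero(g);print('pin px',u.mean()+240,v.mean()+84,np.ptp(u)+1,np.ptp(v)+1, ray(p,(u.mean()+240,v.mean()+84),35))
# board lower edge & left/right via color, z=25 ; top edge of plate (z ~207)
wood=lambda q:(q[...,2]-q[...,0]>50)
P=[(x,150+np.nonzero(wood(f[150:170,x]))[0].max()+.5) for x in range(185,335,5)]
print('board edge',fit([ray(p,q,25)[:2] for q in P]))
P=[]
for x in range(182,340,4):
    k=f[160:190,x].mean(1);i=np.nonzero(k>140)[0]
    if len(i):P.append((x,160+i.min()-.5))
zu=298.5-101.2
for z in (zu,zu+10):
    w=[ray(p,q,z)[:2] for q in P];print('plate edge',z,fit(w), len(P))
print(P[::6])
print([f[60:90:2,x].tolist() for x in(230,)])
E
```

```text
slot px 219 299 91 101
slot c [ 590.7829758  -149.61901729] yaw 0.420789 len 98.00790348824134
pin px 257.5911330049261 95.49261083743842 16 16 [ 589.08704843 -150.37446686   35.        ]
board edge (array([ 624.9846 , -216.32643], dtype=float32), np.float32(0.42381108))
plate edge 197.3 (array([ 618.07874, -200.81125], dtype=float32), np.float32(0.44751465)) 40
plate edge 207.3 (array([ 614.8287 , -199.78278], dtype=float32), np.float32(0.44751465)) 40
[(182, np.float64(174.5)), (206, np.float64(174.5)), (230, np.float64(174.5)), (254, np.float64(174.5)), (278, np.float64(174.5)), (302, np.float64(174.5)), (326, np.float64(174.5))]
[[[102, 169, 210], [113, 186, 223], [114, 184, 221], [114, 183, 221], [110, 178, 215], [105, 172, 209], [104, 167, 201], [105, 170, 206], [106, 174, 211], [107, 175, 213], [110, 177, 214], [108, 178, 215], [108, 177, 214], [106, 176, 212], [111, 180, 219]]]
```

The jig yaw is 0.422. The slot centre is (590.8,-149.6), and the pin sits about -1.9 mm along the slot from it. The flange yaw is 0.447, so it needs +0.025 about tool z. I'm going above the board 7 mm short of the pin and 3 mm off the fence line.

Emit:
jog_arm([
  [0,[3,-0.2,2],[0,0,0.025]],
  [0,[6,-0.5,5],[0,0,0.025]],
  [0,[8,-0.7,8],[0,0,0.025]],
  [0,[9.1,-0.7,11],[0,0,0.025]],
  [0,[9.1,-0.7,13],[0,0,0.025]],
  [0,[9.1,-0.7,13.7],[0,0,0.025]],
  [0,[9.1,-0.7,13.7],[0,0,0.025]],
  [0,[9.1,-0.7,13.7],[0,0,0.025]],
  [0,[9.1,-0.7,13.7],[0,0,0.025]],
])

```text
clock: 6.0
ee_pos: [585.0, -156.2, 164.0]
eef_rot: [3.139, 0.003, 1.993]
wrist_force: [-0.4, 0.1, -0.5]
grip_width: 0.395
grasp_force: 60.3
```

```bash
python3 - <<'E'
from h import *
s=robot.sense();print(s['clock'],s['ee_pos'],s['eef_rot'],s['wrist_force'],s['wrist_torque'])
p=shot('wrist','e.png')
E
```

```text
6.0 [ 585.01998568 -156.20359133  164.00160604] [3.13922428e+00 2.53587947e-03 1.99260411e+00] [-0.40022665  0.13926205 -0.48015821] [ 0.0309764  -0.00284938 -0.01370246]
```

View pics/e.png

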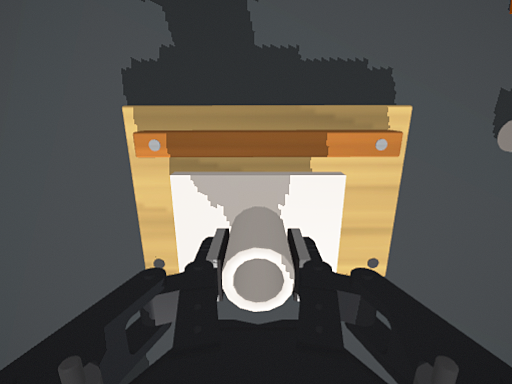

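The flange is parallel to the fence: fence edge at row 156, plate's far edge at row 173. I'll work out the gap and the offset along the slot from this.

```bash
cat > gap.py <<'E'
from h import *
def gap(p,zu):
    f=p['frame'].astype(int);a=.422;d=np.array([np.cos(a),np.sin(a)]);n=np.array([-d[1],d[0]]);c0=np.array([590.8,-149.6])
    L=lambda uv,z:np.array([(ray(p,uv,z)[:2]-c0)@d,(ray(p,uv,z)[:2]-c0)@n])
    return f,L
E
python3 - <<'E'
from gap import *
f=cv2.imread('pics/e.png').astype(int);p=robot.grab_frame('wrist');f,L=gap(p,0)
print('cam',L((256,192),25))
for x in (185,335): print(x,[(r,f[r,x].tolist()) for r in range(152,182,2)])
print('fence face top', L((150,156.5),45),L((390,156.5),45),'ends',L((135,145),45),L((402,145),45))
print('board far corners',L((123.5,106.5),25),L((411,106.5),25))
zu=164-101.2
print('plate bottom far',L((171,173),zu),L((345,173),zu),'top',L((171,175.5),zu+10),L((345,175.5),zu+10))
for t in('slot_mid','fence_mid','flange_mid'):
    for r in robot.tip_of(p,t)[:1]: print(t,np.round(r['location'],1),r['conf'])
E
```

```text
cam [-9.10355305  6.9987146 ]
185 [(152, [44, 88, 140]), (154, [39, 86, 139]), (156, [33, 76, 126]), (158, [77, 121, 145]), (160, [74, 118, 144]), (162, [74, 117, 142]), (164, [71, 114, 138]), (166, [72, 114, 138]), (168, [74, 117, 141]), (170, [69, 118, 144]), (172, [132, 140, 150]), (174, [122, 127, 134]), (176, [246, 250, 254]), (178, [239, 243, 247]), (180, [240, 244, 247])]
335 [(152, [55, 122, 198]), (154, [55, 121, 196]), (156, [65, 137, 216]), (158, [124, 200, 230]), (160, [120, 195, 230]), (162, [118, 189, 225]), (164, [113, 182, 220]), (166, [113, 183, 221]), (168, [114, 186, 223]), (170, [117, 195, 233]), (172, [136, 151, 163]), (174, [124, 127, 134]), (176, [246, 251, 254]), (178, [240, 244, 248]), (180, [241, 245, 248])]
fence face top [-84.61713414  39.74571435] [86.92735469 39.63546874] ends [-94.1926633   47.89172102] [94.21240285 47.79367558]
board far corners [-108.0106824    73.97900979] [107.25048817  73.94988304]
plate bottom far [-64.88946183  31.78512472] [49.81829322 31.692121  ] top [-61.71641617  32.50077998] [46.5688956  32.40988921]
fence_mid [ 570.9 -115.2   41.8] 0.86
flange_mid [ 587.8 -162.8   89.8] 0.63
```

Emit:
jog_arm([
  [0,[0.3,0,1],[0,0,0]],
  [0,[0.3,0,1.8],[0,0,0]],
  [0,[0.3,0,2.2],[0,0,0]],
  [0,[0.3,0,2.2],[0,0,0]],
  [0,[0.3,0,2.2],[0,0,0]],
  [0,[0.3,0,2.2],[0,0,0]],
])

```text
clock: 6.85
ee_pos: [582.9, -153.0, 140.2]
eef_rot: [3.141, 0.0, 1.993]
wrist_force: [0.2, 0.7, -1.3]
grip_width: 0.396
grasp_force: 60.3
```

Emit:
jog_arm([
  [0,[0,0,0.05],[0,0,0]],
  [0,[0,0,0.1],[0,0,0]],
  [0,[0,0,0.1],[0,0,0]],
  [0,[0,0,0.1],[0,0,0]],
])

```text
clock: 7.25
ee_pos: [582.7, -152.9, 139.0]
eef_rot: [3.141, 0.0, 1.993]
wrist_force: [0.2, -0.1, -1.2]
grip_width: 0.396
grasp_force: 60.3
```

Emit:
jog_arm([
  [0,[0,0,0.05],[0,0,0]],
  [0,[0,0,0.1],[0,0,0]],
  [0,[0,0,0.1],[0,0,0]],
  [0,[0,0,0.1],[0,0,0]],
])

```text
clock: 7.65
ee_pos: [582.6, -152.9, 137.9]
eef_rot: [-3.142, -0.0, 1.993]
wrist_force: [-0.4, 0.4, -1.0]
grip_width: 0.396
grasp_force: 60.3
```

Emit:
jog_arm([
  [0,[0,0,0.05],[0,0,0]],
  [0,[0,0,0.1],[0,0,0]],
  [0,[0,0,0.1],[0,0,0]],
  [0,[0,0,0.1],[0,0,0]],
])

```text
clock: 8.05
ee_pos: [582.6, -152.9, 136.9]
eef_rot: [-3.142, -0.0, 1.993]
wrist_force: [0.4, 0.0, -1.5]
grip_width: 0.395
grasp_force: 60.3
```

Emit:
jog_arm([
  [0,[0,0,0.05],[0,0,0]],
  [0,[0,0,0.1],[0,0,0]],
  [0,[0,0,0.1],[0,0,0]],
  [0,[0,0,0.1],[0,0,0]],
])

```text
clock: 8.45
ee_pos: [582.7, -152.9, 136.2]
eef_rot: [3.141, 0.0, 1.993]
wrist_force: [-1.2, -0.7, 2.1]
grip_width: 0.395
grasp_force: 60.6
```

The flange touched the pin top at TCP z 136.2, as predicted. I'm easing off 0.7 mm and feeling for the fence.

Emit:
jog_arm([
  [0,[0,0,-0.07],[0,0,0]],
  [0,[0.1,0,-0.07],[0,0,0]],
  [0,[0.2,0,-0.07],[0,0,0]],
  [0,[0.2,0,-0.07],[0,0,0]],
  [0,[0.2,0,-0.07],[0,0,0]],
])

```text
clock: 8.95
ee_pos: [581.7, -151.0, 136.4]
eef_rot: [-3.141, -0.0, 1.993]
wrist_force: [0.1, 0.7, -1.1]
grip_width: 0.397
grasp_force: 60.3
```

Emit:
jog_arm([
  [0,[0.05,0,0],[0,0,0]],
  [0,[0.1,0,0],[0,0,0]],
  [0,[0.1,0,0],[0,0,0]],
  [0,[0.1,0,0],[0,0,0]],
])

```text
clock: 9.35
ee_pos: [581.6, -150.6, 136.6]
eef_rot: [3.141, 0.001, 1.993]
wrist_force: [0.9, -4.4, -2.4]
grip_width: 0.397
grasp_force: 60.1
```

Emit:
jog_arm([
  [0,[0.05,0,0],[0,0,0]],
  [0,[0.1,0,0],[0,0,0]],
  [0,[0.1,0,0],[0,0,0]],
  [0,[0.1,0,0],[0,0,0]],
])

```text
clock: 9.75
ee_pos: [581.5, -150.3, 136.8]
eef_rot: [3.141, 0.003, 1.993]
wrist_force: [2.2, -5.8, -4.8]
grip_width: 0.401
grasp_force: 59.9
```

Fence contact is at about 4–6 N. I'm backing off to leave about 0.7 mm, pressing down lightly, then nudging along +slot.

Emit:
jog_arm([
  [0,[-0.1,0,0],[0,0,0]],
  [0,[-0.23,0,0],[0,0,0]],
  [0,[-0.23,0,0.05],[0,0,0]],
  [0,[-0.23,0,0.09],[0,0,0]],
  [0,[-0.23,0,0.09],[0,0,0]],
  [0,[-0.23,0,0.09],[0,0,0]],
])

```text
clock: 10.35
ee_pos: [581.9, -151.0, 136.2]
eef_rot: [-3.141, -0.001, 1.993]
wrist_force: [-3.0, 0.5, 3.8]
grip_width: 0.393
grasp_force: 60.7
```

Emit:
jog_arm([
  [0,[0,0.05,0],[0,0,0]],
  [0,[0,0.1,0],[0,0,0]],
  [0,[0,0.15,0],[0,0,0]],
  [0,[0,0.2,0],[0,0,0]],
  [0,[0,0.2,0],[0,0,0]],
])

```text
clock: 10.85
ee_pos: [583.6, -150.7, 136.1]
eef_rot: [-3.141, 0.0, 1.993]
wrist_force: [-3.7, -1.3, 5.0]
grip_width: 0.399
grasp_force: 61.1
```

Emit:
jog_arm([
  [0,[0,0.05,0],[0,0,0]],
  [0,[0,0.1,0],[0,0,0]],
  [0,[0,0.1,0],[0,0,0]],
  [0,[0,0.1,0],[0,0,0]],
])

```text
clock: 11.25
ee_pos: [584.7, -150.3, 135.8]
eef_rot: [-3.141, 0.0, 1.993]
wrist_force: [-3.1, -1.9, 4.1]
grip_width: 0.395
grasp_force: 61.0
```

Emit:
jog_arm([
  [0,[0,0.05,0],[0,0,0]],
  [0,[0,0.1,0],[0,0,0]],
  [0,[0,0.1,0],[0,0,0]],
  [0,[0,0.1,0],[0,0,0]],
])

```text
clock: 11.65
ee_pos: [585.8, -149.3, 135.2]
eef_rot: [3.141, -0.0, 1.993]
wrist_force: [1.8, -0.3, -0.8]
grip_width: 0.399
grasp_force: 60.4
```

Emit:
jog_arm([
  [0,[0,0.05,0],[0,0,0]],
  [0,[0,0.1,0],[0,0,0]],
  [0,[0,0.1,0],[0,0,0]],
  [0,[0,0.1,0],[0,0,0]],
])

```text
clock: 12.05
ee_pos: [586.3, -149.2, 135.5]
eef_rot: [-3.141, -0.0, 1.993]
wrist_force: [0.1, -1.3, -0.3]
grip_width: 0.394
grasp_force: 60.4
```

The vertical force vanished at the hole's mouth. One more mm along, then down gently.

Emit:
jog_arm([
  [0,[0,0.05,0],[0,0,0]],
  [0,[0,0.1,0],[0,0,0]],
  [0,[0,0.1,0],[0,0,0]],
  [0,[0,0.1,0.05],[0,0,0]],
  [0,[0,0.1,0.1],[0,0,0]],
  [0,[0,0.1,0.1],[0,0,0]],
  [0,[0,0.1,0.1],[0,0,0]],
])

```text
clock: 12.75
ee_pos: [587.4, -148.9, 134.6]
eef_rot: [-3.142, -0.0, 1.993]
wrist_force: [-1.0, 0.5, -0.8]
grip_width: 0.397
grasp_force: 60.4
```

Emit:
jog_arm([
  [0,[0,0,0.05],[0,0,0]],
  [0,[0,0,0.1],[0,0,0]],
  [0,[0,0,0.1],[0,0,0]],
  [0,[0,0,0.1],[0,0,0]],
])

```text
clock: 13.15
ee_pos: [587.4, -148.8, 133.7]
eef_rot: [-3.142, -0.0, 1.993]
wrist_force: [-0.5, -0.5, -1.9]
grip_width: 0.395
grasp_force: 60.4
```

Emit:
jog_arm([
  [0,[0,0,0.05],[0,0,0]],
  [0,[0,0,0.1],[0,0,0]],
  [0,[0,0,0.15],[0,0,0]],
  [0,[0,0,0.2],[0,0,0]],
  [0,[0,0,0.2],[0,0,0]],
  [0,[0,0,0.2],[0,0,0]],
])

```text
clock: 13.75
ee_pos: [587.4, -148.9, 131.7]
eef_rot: [-3.142, -0.0, 1.993]
wrist_force: [0.4, 0.5, -1.7]
grip_width: 0.397
grasp_force: 60.4
```

Emit:
jog_arm([
  [0,[0,0,0.05],[0,0,0]],
  [0,[0,0,0.1],[0,0,0]],
  [0,[0,0,0.15],[0,0,0]],
  [0,[0,0,0.2],[0,0,0]],
  [0,[0,0,0.2],[0,0,0]],
  [0,[0,0,0.2],[0,0,0]],
])

```text
clock: 14.35
ee_pos: [587.4, -148.9, 129.7]
eef_rot: [-3.142, -0.0, 1.993]
wrist_force: [0.4, 0.5, -1.5]
grip_width: 0.397
grasp_force: 60.4
```

Emit:
jog_arm([
  [0,[0,0,0.05],[0,0,0]],
  [0,[0,0,0.1],[0,0,0]],
  [0,[0,0,0.15],[0,0,0]],
  [0,[0,0,0.2],[0,0,0]],
  [0,[0,0,0.2],[0,0,0]],
  [0,[0,0,0.2],[0,0,0]],
])

```text
clock: 14.95
ee_pos: [587.4, -148.9, 127.7]
eef_rot: [-3.142, -0.0, 1.993]
wrist_force: [-1.7, 0.2, -0.8]
grip_width: 0.393
grasp_force: 60.4
```

It is sliding freely over the pin, with home expected at TCP z of about 126.2.

Emit:
jog_arm([
  [0,[0,0,0.05],[0,0,0]],
  [0,[0,0,0.1],[0,0,0]],
  [0,[0,0,0.1],[0,0,0]],
  [0,[0,0,0.1],[0,0,0]],
])

```text
clock: 15.35
ee_pos: [587.4, -148.8, 126.7]
eef_rot: [-3.142, -0.0, 1.993]
wrist_force: [-0.4, 0.0, 0.0]
grip_width: 0.396
grasp_force: 60.4
```

Emit:
jog_arm([
  [0,[0,0,0.05],[0,0,0]],
  [0,[0,0,0.08],[0,0,0]],
  [0,[0,0,0.08],[0,0,0]],
  [0,[0,0,0.08],[0,0,0]],
])

```text
clock: 15.75
ee_pos: [587.5, -148.9, 126.4]
eef_rot: [3.142, 0.0, 1.993]
wrist_force: [-2.8, 0.7, 2.8]
grip_width: 0.396
grasp_force: 60.8
```

Contact came at the expected height, about 4 N. I'm releasing and then withdrawing straight up.

Emit:
jog_arm([
  [50,[0,0,0],[0,0,0]],
  [65,[0,0,0],[0,0,0]],
  [100,[0,0,0],[0,0,0]],
  [100,[0,0,0],[0,0,0]],
  [100,[0,0,0],[0,0,0]],
  [100,[0,0,0],[0,0,0]],
])

```text
clock: 16.35
ee_pos: [587.4, -148.9, 125.9]
eef_rot: [3.142, 0.0, 1.993]
wrist_force: [-0.1, -0.1, -0.5]
grip_width: 0.999
grasp_force: 0.0
```

Emit:
jog_arm([
  [100,[0,0,-1],[0,0,0]],
  [100,[0,0,-3],[0,0,0]],
  [100,[0,0,-6],[0,0,0]],
  [100,[-2,0,-10],[0,0,0]],
  [100,[-5,0,-14],[0,0,0]],
  [100,[-7,0,-17],[0,0,0]],
  [100,[-7,0,-17],[0,0,0]],
  [100,[-7,0,-17],[0,0,0]],
  [100,[-7,0,-17],[0,0,0]],
])

```text
clock: 17.25
ee_pos: [615.3, -212.0, 294.2]
eef_rot: [-3.14, -0.002, 1.993]
wrist_force: [-0.2, 0.6, -1.1]
grip_width: 0.999
grasp_force: 0.0
```

```bash
python3 - <<'E'
from gap import *
p=shot('wrist','g.png');f,L=gap(p,0)
for r in robot.tip_of(p,'flange_mid')[:2]: print(r)
m=robot.trace(p,'flange_mid')
if m:
    c=max(cv2.findContours(m[0]['pixels'].astype(np.uint8),0,2)[0],key=cv2.contourArea)[:,0]
    print(cv2.minAreaRect(np.array([L(q,35) for q in c],np.float32)))
E
```

```text
{'location': [590.1, -155.4, 56.7], 'conf': 0.94}
((-2.7050857543945312, 0.8154449462890625), (111.58780670166016, 74.83380126953125), 0.0212501659989357)
```

View pics/g.png

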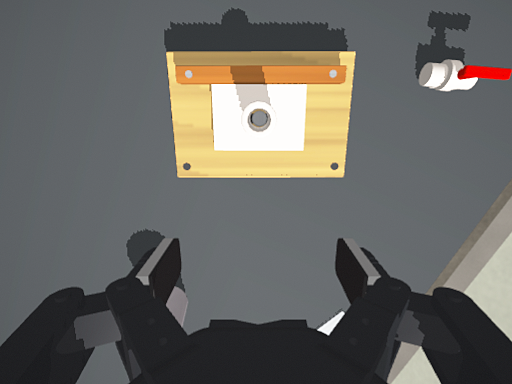

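The flange lies flat, square along the fence at (259,117). The pin shows inside the hole and the gripper is clear, so I'm handing in.

```bash
python3 -c "
from bench import robot
print(robot.sign_off())"
```

```text
the job is handed in; nothing more can be done
None
```

The white flange sits flat on the jig board over the pin, long edge along the fence, and has been let go; contact forces read under about 8 N whenever checked, at 17 s of the 69 s limit, and the job is handed in.

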